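# Slide the whetstone carrier home and bolt it

### The job

Push the dark wooden carrier board, with the whetstone on it, along its rails towards the brass bolt until it drops fully down into its locating notches; then push the bolt's upright brass knob towards the board so that the bolt is fully home over the board's front lip. Only push: pick nothing up, keep the whetstone lying in its place on the board, leave the other things on the bench alone, and end clear of everything.

Things in the scene. Friction and masses are not known exactly. Their poses are not given: they have to be found in the camera images.
- bed: Fixed bed, 330 x 96 mm: 8 mm aluminium base, two steel rails (tops 20 mm above the bench), light wooden side guides, brass bolt at the +x end. Origin: centre of its underside, on the bench; x along the rails towards the bolt (about the robot's left), z up. Guides: x = -165 to 98 mm, 34 mm high, 83 mm apart inside. Under the bolt a light wooden block, x = 108 to 160 mm, 44 mm wide, 32 mm high.
- seat (a point): Where the carrier's origin lies once the board is down in the rails' notches (it may lie up to 3 mm before or after along x): 7 mm before the bed's centre along x, 13 mm above the bench; axes as the bed's. All four feet drop together, on separate tracks.
- carrier: Loose dark wooden board, 200 mm long (x) x 80 mm wide, 10 mm thick on 7 mm feet, 0.25 kg. Origin: its middle, level with the undersides of the feet; x towards the bolt, z up; board top at z = 17 mm. Starts 35 to 75 mm short of home, feet on the rail tops (origin 20 mm above the bench); home it drops 7 mm and stops hard. Front lip for the bolt: bare, x = 72 to 100 mm.
- rear_face (a point): Middle of the board's flat upright rear end face (x = -100 mm, 20 mm above the carrier's origin), the face to push: 76 mm wide, from 7 to 33 mm above the origin. Sliding takes about 2 to 7 N. If the pushing finger holds the board up by friction, it falls when the finger backs off.
- whetstone: Whetstone, 150 x 52 x 25 mm, 0.32 kg, grey on red-brown, loose in the carrier between its end cleats and low side strips; origin at the centre of its underside, 17 mm above the carrier's origin and about 12 mm behind it; its long side (own y) lies along the rails.
- bolt (a joint): Slide of the brass bolt, m: 0 = drawn back (open; starts at 0 to 0.004), 0.022 = fully home against its stop, nose about 15 mm over the board's front lip. Moves along the bed's -x, takes about 2 N, stays where it is left. It passes over the lip only once the board has dropped. A brass strap over it, x = 104 to 118 mm of the bed, is 46.5 mm high.
- bolt_knob (a point): Centre of the top of the bolt's upright brass knob, 14 mm in diameter; it stands free from 43 to 69.5 mm above the bench. In the bed's frame at x = 150 mm with the bolt open, 128 mm with it home. The bolt's tail ends 8 mm behind the knob's axis, its top 42.5 mm above the bench.
- marker: Black felt marker, 126 x 16 mm, lying on the bench along the far side of the bed; origin at the centre of its underside. Leave alone.
- tape_roll: Roll of purple masking tape, 68 mm across, 18 mm high, on the bench beyond the bolt end of the bed; origin at the centre of its underside. Leave alone.
- cork_block: Cork sanding block, 90 x 50 x 28 mm, on the bench beyond the bolt end of the bed; origin at the centre of its underside. Leave alone.

How it is judged:
By the outcome, as a careful person would: the job done as asked, in the order asked, and still so for the second after the job is handed in, with the robot touching nothing.
It also fails if it takes over 42 s, if anything falls off the work surface, if the arm or the gripper's body presses on something with over 40 N, if the wrist force passes 120 N, or if a joint passes its speed limit or range.

### The arm

A 7-joint arm with a two-finger parallel gripper is mounted at the origin on the work surface; the furniture and walls round the work are solid. World frame = base frame: x ahead of the robot, y to its left, z up, the work surface at z = 0. Lengths are in m, angles in rad, forces in N, time in s.
With the tool pointing down it reaches from about 0.35 to 0.9 m from the base axis. Payload 8.1 kg.
Tool frame: the origin (TCP) lies on the centre line of the jaws, within the pads' length; the fingertips stand 19 mm ahead of it and the grasp point (between the pads) is the TCP (arm.tip_reach is the distance from the TCP to the fingertips, in m); z points along the fingers, y is the line along which they close (so a half turn about z gives the same grasp; the last joint's range is limited). The gripper opens to 92 mm and grips with 3 to 60 N. Pads are 19 mm wide; open, the fingers measure 130 mm over their backs; the gripper's body (75 mm by 190 mm) begins 47 mm behind the grasp point.
Start: joints at [1.075, 0.434, 0.025, 1.573, -0.012, 1.134, -0.075], TCP at [0.239, -0.577, 0.246] pointing down, gripper open.
Joint ranges: [-2.62, 2.62], [-0.44, 2.09], [-1.27, 1.32], [0.08, 2.57], [-1.32, 4.46], [0.12, 2], [-2.74, 2.74]. Speed limits (rad/s): [2.22, 2.22, 3.01, 3.01, 3.14, 3.14, 3.14].

### API

Orientations are given as a rotation vector (axis times angle).
In Python, from cell import arm gives the robot as it stands.
- The arm moves only by the tool arm_command, never from a script. Its argument "targets" is a list that holds one entry, the list of rows, each a list of 6 numbers: the shift along the tool's x, y, z in m, then the turn, a rotation vector about the tool's x, y, z in rad. A call has 1 to 10 rows; each row shifts and turns the commanded pose from where the row before left it, along the tool's axes as they then stand; what a row does not reach is not made up. A row lasts 1/8 s, in which the tool goes at most 62.5 mm and 10.7 degrees, less where a joint would pass 70% of its speed; a pose out of reach is approached as far as the arm can. A call with a gripper value outside its range is refused whole. "jaw" is the finger opening in m, from 0 to 0.0918, set as the call begins (left out, the last holds). The fingers move at their own pace and stop on an object; "newtons" is the grip in N (left out, the last holds). Time passes only in rows, so rows that do not move let the fingers close. It gives the time, the measured TCP pose, the force, the opening and the grip force at its end, in the units of the state.
- arm.observe(): the state, without advancing time (a new reading comes with each control period).
- arm.get_image(name): name is "side" or "top" or "wrist"; returns a dict with "pixels" (420x560x3 uint8, red, green, blue), "z_map" (420x560 float32, m along the optical axis (not along the pixel's ray), 0 where there is no reading), "fx", "fy", "cx", "cy" (pixels), "dist" ([k1, k2, p1, p2, k3] as OpenCV has them; the pictures are not rectified), "xyz" and "rotation" of the camera in the world; the wrist camera has in their place "T_tool_cam" (4x4, takes a point from camera to tool coordinates, whose origin is the TCP and whose axes are the flange's). Camera axes: x right, y down, z forward; pixel columns grow to the right and rows downward; lengths in m; the calibration is good to about 2 mm. A picture is of the moment at which its call begins: read the wrist's pose just before it.
- arm.sign_off(): hands the job in; it is judged then, once.
The state is a dict: "clock": time; "joints": joint angles; "dq": joint speeds; "joint_efforts": joint torques, N m; "position": TCP position; "ee_rot": TCP orientation; "force": force on the tool from outside, world axes, zero at the start; "ft_torque": the same for the moment, N m; "width": opening from 0.0 (shut) to 1.0 (fully open); "gripper_force": force on a finger pad.
Only numpy, scipy, OpenCV 4.12 (cv2) and the standard library are available. Lean on these libraries where they do the work, as an engineer would, in place of code of your own. Each camera call takes 0.05 s, during which the arm holds its last target. There are 200 camera calls.

## Working session

There is one attempt and no reset: what is moved stays moved. The work goes in short steps, Python scripts to look and compute and a tool call to move; the robot and the scene stay as the last step left them, time stands still between calls to the robot, and variables do not carry over. Pictures are saved under pics/ and viewed, at most 10 in all, crops included, and the job is handed in when it is done.

Besides the shell and the picture viewer there is one more tool, called after "Emit:" as a command line: name --argument value ..., lists and objects as JSON in quotes. arm_command: Moves the arm, as the interface text tells. Its arguments: {"type":"object","properties":{"targets":{"type":"array","items":{"type":"array","items":{"type":"array","items":{"type":"number"}}}},"jaw":{"type":"number"},"newtons":{"type":"number"}},"required":["targets"]}

```bash
mkdir -p pics; ls; cat > h.py <<'E'
import numpy as np, cv2
from scipy.spatial.transform import Rotation as R
from cell import arm
def world(im, z=None):
    "world xyz of every pixel from z_map"
    h,w=im['z_map'].shape
    K=np.array([[im['fx'],0,im['cx']],[0,im['fy'],im['cy']],[0,0,1]])
    u,v=np.meshgrid(np.arange(w),np.arange(h))
    p=cv2.undistortPoints(np.stack([u,v],-1).reshape(-1,1,2).astype(float),K,np.array(im['dist'],float)).reshape(h,w,2)
    d=im['z_map'][...,None]
    pc=np.concatenate([p*d,d],-1)
    rot=np.array(im['rotation'],float)
    if rot.shape!=(3,3): rot=R.from_rotvec(rot).as_matrix()
    return pc@rot.T+np.array(im['xyz'])
E
python3 - <<'E'
from h import *
for n in ['top','side']:
    im=arm.get_image(n); cv2.imwrite(f'pics/{n}1.png',im['pixels'][...,::-1])
    W=world(im); np.save(f'{n}.npy',W); print(n,im['xyz'],im['rotation'],W[210,280],im['dist'])
s=arm.observe();print(s)
E
```

```text
pics
top [0.28873731 0.07434873 1.17887444] [-2.13522446  2.13255513 -0.16989647] [0.48255265 0.07723824 0.00876083] [-0.10644498  0.          0.          0.          0.        ]
side [ 0.28963922 -0.54730623  0.56923921] [-2.20910196  0.36171967 -0.1430783 ] [0.48886993 0.14025565 0.00748048] [-0.09164236  0.          0.          0.          0.        ]
{'clock': 0.1, 'joints': array([ 1.07541828,  0.43515831,  0.02497137,  1.57399645, -0.01158777,
        1.13404194, -0.0751049 ]), 'dq': array([-0.00262542, -0.00108141,  0.00157705, -0.00274813, -0.00089091,
        0.00042183, -0.00116824]), 'joint_efforts': array([ 4.27183302e-03, -6.69130039e+01,  9.88758802e-01, -3.15147471e+01,
       -6.04243786e-02,  3.74278170e-02,  5.65948415e-05]), 'position': array([ 0.23900328, -0.5770173 ,  0.24502406]), 'ee_rot': array([-3.07985433e+00, -6.12640243e-01,  6.64224820e-04]), 'force': array([-0.19889115, -0.24274367, -0.28531409]), 'ft_torque': array([-0.00432999, -0.00846145,  0.02043742]), 'gripper_force': 0.0, 'width': 1.0014342990440823}
```

View pics/top1.png

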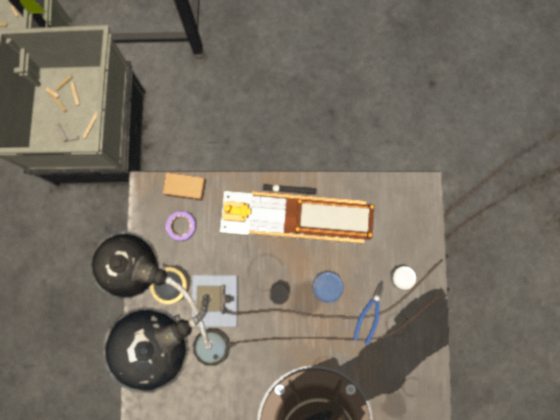

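View pics/side1.png

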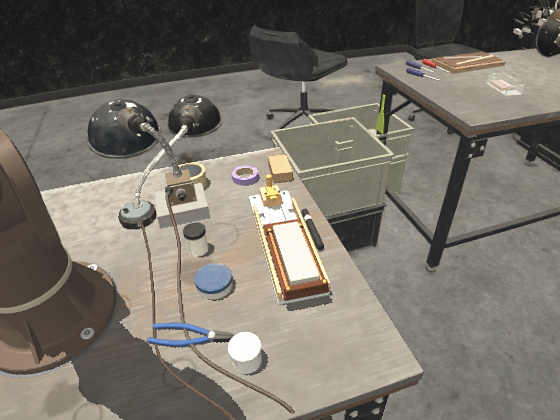

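The top view shows the bed from about (221,212) to (375,222), with the bolt end on the left (+y), the knob near (237,210) and the board's rear end near (373,221). The marker is above it at (290,189). The cork is at (184,186) and the tape at (181,226). The lamps at (125,265) and (145,348) stand further towards the robot. The side view shows the same layout.

```bash
python3 - <<'E'
from h import *
W=np.load('top.npy'); px=cv2.imread('pics/top1.png')
big=cv2.resize(px[170:255,160:390],None,fx=3.4,fy=3.4,interpolation=cv2.INTER_CUBIC); cv2.imwrite('pics/crop1.png',big)
for n,(u,v) in dict(bench=(300,260),bedL=(222,215),stone=(335,217),gu=(375,222),guide=(355,241),knob=(237,210),lamp=(125,260),lamp2=(145,340),lampj=(165,270),marker=(300,190),cork=(184,186),tape=(181,214),jar=(328,287),blk=(279,292)).items(): print(n,W[v,u].round(3))
# bed: heights
m=np.zeros(W.shape[:2],bool); m[188:248,212:384]=1
k=m&(W[...,2]>0.026)&(W[...,2]<0.09)
n,l,st,_=cv2.connectedComponentsWithStats(k.astype(np.uint8))
for i in range(1,n):
    if st[i,4]>15:
        P=W[l==i]; print(st[i],P.min(0).round(3),P.max(0).round(3), cv2.minAreaRect(P[:,:2].astype(np.float32)*1000))
k=m&(W[...,2]>0.006)
n,l,st,_=cv2.connectedComponentsWithStats(k.astype(np.uint8))
i=1+np.argmax(st[1:,4]);P=W[l==i]; print('bed',cv2.minAreaRect(P[:,:2].astype(np.float32)*1000),st[i])
k=m&(W[...,2]>0.055)
print('knob',W[k].round(3))
E
```

```text
bench [0.367 0.031 0.003]
bedL [0.467 0.21  0.033]
stone [ 0.458 -0.045  0.059]
gu [ 0.455 -0.146  0.001]
guide [ 0.407 -0.093  0.035]
knob [0.477 0.175 0.041]
lamp [0.352 0.379 0.198]
lamp2 [0.203 0.325 0.232]
lampj [0.335 0.305 0.172]
marker [0.529 0.031 0.014]
cork [0.536 0.3   0.028]
tape [0.471 0.307 0.02 ]
jar [ 0.304 -0.031  0.028]
blk [0.293 0.079 0.062]
[ 248  192  126   51 3824] [ 0.405 -0.133  0.026] [0.521 0.15  0.069] ((461.8555603027344, 7.1672210693359375), (279.1551208496094, 96.35164642333984), 85.22388458251953)
[222 201  29  21 484] [0.453 0.146 0.026] [0.5   0.21  0.075] ((476.31268310546875, 177.48501586914062), (62.60493850708008, 44.35903549194336), 84.1469955444336)
bed ((400.1984558105469, 46.65788269042969), (347.006103515625, 226.92135620117188), 84.9670639038086) [ 220  192  154   52 6251]
knob [[0.289 0.074 1.179]
 [0.289 0.074 1.179]
 [0.289 0.074 1.179]
 ...
 [0.289 0.074 1.179]
 [0.289 0.074 1.179]
 [0.289 0.074 1.179]]
```

View pics/crop1.png

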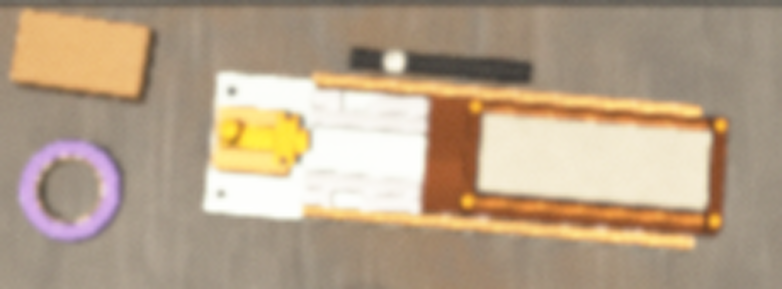

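```bash
cat >> h.py <<'E'
YAW=np.deg2rad(85.0); B0=np.array([.4655,.048]); c,s=np.cos(YAW),np.sin(YAW)
BX=np.array([c,s]); BY=np.array([-s,c])
def bed(p): d=np.asarray(p)[...,:2]-B0; return np.stack([d@BX,d@BY,np.asarray(p)[...,2]],-1)
def unbed(x,y,z): return np.r_[B0+x*BX+y*BY,z]
def state():
    o=arm.observe(); r=R.from_rotvec(o['ee_rot']); return o,r
def rows(p1,n,yaw=YAW):
    "n equal rows to world p1 with tool x at yaw, tool z down"
    o,r0=state(); r1=R.from_matrix(np.array([[np.cos(yaw),np.sin(yaw),0],[np.sin(yaw),-np.cos(yaw),0],[0,0,-1]]).T)
    w=(r0.inv()*r1).as_rotvec()/n; st=(np.asarray(p1)-o['position'])/n
    return [np.r_[(r0*R.from_rotvec(w*i)).inv().apply(st),w].round(4).tolist() for i in range(n)]
E
python3 - <<'E'
from h import *
W=np.load('top.npy'); m=np.zeros(W.shape[:2],bool); m[188:248,212:384]=1
b=bed(W); k=m&(W[...,2]>0.055)&(W[...,2]<.1)&(b[...,0]>.12)
print('knob',b[k].mean(0),np.ptp(b[k],0),k.sum())
k=m&(b[...,2]>.028)&(b[...,2]<.04)
for lo,hi in((-.15,-.1),(-.05,0),(.03,.09)):
    q=b[k&(b[...,0]>lo)&(b[...,0]<hi)]; print('guide y',q[:,1].min(),q[:,1].max())
k=m&(b[...,2]>.028)&(b[...,2]<.07)&(abs(b[...,1])<.03); print('rear x',b[k][:,0].min())
print(rows(unbed(-.225,0,.2),10))
E
```

```text
knob [0.14760134 0.00109582 0.06857082] [0.01309971 0.01261424 0.01875652] 38
guide y -0.04845368878996737 0.047855560222016806
guide y -0.04811686977217147 0.047746795258166115
guide y -0.047342005317347974 0.04797205772825283
rear x -0.18056940983100556
[[0.0345, -0.0291, 0.0045, -0.0001, -0.0001, -0.1091], [0.0374, -0.0252, 0.0045, -0.0001, -0.0001, -0.1091], [0.0399, -0.021, 0.0045, -0.0001, -0.0001, -0.1091], [0.042, -0.0165, 0.0045, -0.0001, -0.0001, -0.1091], [0.0435, -0.0118, 0.0045, -0.0001, -0.0001, -0.1091], [0.0446, -0.007, 0.0045, -0.0001, -0.0001, -0.1091], [0.0451, -0.0021, 0.0045, -0.0001, -0.0001, -0.1091], [0.045, 0.0028, 0.0045, -0.0001, -0.0001, -0.1091], [0.0445, 0.0077, 0.0045, -0.0001, -0.0001, -0.1091], [0.0434, 0.0125, 0.0045, -0.0001, -0.0001, -0.1091]]
```

Emit:
arm_command --targets '[[[0.0345, -0.0291, 0.0045, 0, 0, -0.109], [0.0374, -0.0252, 0.0045, 0, 0, -0.109], [0.04, -0.021, 0.0045, 0, 0, -0.109], [0.042, -0.0165, 0.0045, 0, 0, -0.109], [0.0435, -0.0118, 0.0045, 0, 0, -0.109], [0.0446, -0.007, 0.0045, 0, 0, -0.109], [0.045, -0.002, 0.0045, 0, 0, -0.109], [0.045, 0.003, 0.0045, 0, 0, -0.109], [0.0445, 0.0077, 0.0045, 0, 0, -0.109], [0.0434, 0.0125, 0.0045, 0, 0, -0.109]]]' --jaw 0

```text
clock: 1.35
position: [0.447, -0.1754, 0.2005]
ee_rot: [-2.313, -2.125, 0.0]
force: [-0.1, -0.6, -0.2]
width: 0.008
gripper_force: 0.0
```

```bash
python3 - <<'E'
from h import *
o,r=state(); print(bed(o['position']),o['dq'].max()); print(rows(unbed(-.225,0,.052),4))
E
```

```text
[-0.22419269 -0.00102656  0.2004571 ] 0.1581242940230537
[[-0.0002, -0.0002, 0.0371, -0.0001, 0.0, 0.0006], [-0.0002, -0.0002, 0.0371, -0.0001, 0.0, 0.0006], [-0.0002, -0.0003, 0.0371, -0.0001, 0.0, 0.0006], [-0.0002, -0.0003, 0.0371, -0.0001, 0.0, 0.0006]]
```

Emit:
arm_command --targets '[[[0, -0.0003, 0.037, 0, 0, 0], [0, -0.0003, 0.037, 0, 0, 0], [0, -0.0003, 0.037, 0, 0, 0], [0, 0, 0.037, 0, 0, 0], [0.008, 0, 0, 0, 0, 0], [0.008, 0, 0, 0, 0, 0], [0.006, 0, 0, 0, 0, 0], [0.004, 0, 0, 0, 0, 0], [0, 0, 0, 0, 0, 0]]]'

```text
clock: 2.48
position: [0.4485, -0.1505, 0.0533]
ee_rot: [2.316, 2.121, 0.001]
force: [-0.0, 0.1, -0.6]
width: 0.002
gripper_force: 0.0
```

Emit:
arm_command --targets '[[[0.006, 0, 0, 0, 0, 0], [0.006, 0, 0, 0, 0, 0], [0.006, 0, 0, 0, 0, 0], [0.006, 0, 0, 0, 0, 0], [0.006, 0, 0, 0, 0, 0], [0.006, 0, 0, 0, 0, 0], [0.006, 0, 0, 0, 0, 0], [0.006, 0, 0, 0, 0, 0]]]'

```text
clock: 3.48
position: [0.4524, -0.1027, 0.0528]
ee_rot: [2.317, 2.121, -0.0]
force: [-1.1, -4.4, 4.8]
width: 0.008
gripper_force: 2.6
```

Emit:
arm_command --targets '[[[0.005, 0, 0, 0, 0, 0], [0.005, 0, 0, 0, 0, 0], [0.005, 0, 0, 0, 0, 0], [0.005, 0, 0, 0, 0, 0], [0.004, 0, 0, 0, 0, 0], [0.003, 0, 0, 0, 0, 0], [0.002, 0, 0, 0, 0, 0], [0, 0, 0, 0, 0, 0]]]'

```text
clock: 4.47
position: [0.4548, -0.0736, 0.0527]
ee_rot: [-2.316, -2.122, -0.0]
force: [-0.6, -2.2, 1.7]
width: 0.009
gripper_force: 1.3
```

```bash
cat > look.py <<'E'
from h import *
import sys
im=arm.get_image('top'); W=world(im); b=bed(W); o,_=state()
cv2.imwrite(f'pics/{sys.argv[1]}.png',cv2.resize(im['pixels'][170:255,160:390,::-1],None,fx=3.4,fy=3.4,interpolation=cv2.INTER_CUBIC))
print('tcp',bed(o['position']),o['force'].round(1))
m=np.zeros(W.shape[:2],bool); m[188:248,212:384]=1; m&=b[...,2]<.1
k=m&(abs(b[...,1])<.02)
for lo in np.arange(-.12,.1,.02):
    q=b[k&(b[...,0]>lo)&(b[...,0]<lo+.02)]
    if len(q): print(round(lo,3),np.median(q[:,2]).round(4),end='; ')
q=m&(W[...,2]>.055)&(b[...,0]>.115); print('\nknob',b[q].mean(0))
E
python3 look.py s2
```

```text
tcp [-1.22053408e-01  4.64071508e-05  5.26586324e-02] [-0.5 -2.   2.3]
-0.1 0.0622; -0.08 0.0628; -0.06 0.0628; -0.04 0.0623; -0.02 0.0625; 0.0 0.0625; 0.02 0.0631; 0.04 0.0605; 0.06 0.0379; 0.08 0.0337; 
knob [0.14765721 0.00102383 0.06812724]
```

Emit:
arm_command --targets '[[[0.002, 0, 0, 0, 0, 0], [0.002, 0, 0, 0, 0, 0], [0.0015, 0, 0, 0, 0, 0], [0, 0, 0, 0, 0, 0]]]'

```text
clock: 5.03
position: [0.4552, -0.0681, 0.0526]
ee_rot: [-2.316, -2.122, -0.0]
force: [-0.1, -1.4, 0.6]
width: 0.004
gripper_force: 0.3
```

```bash
python3 look.py s3
```

```text
tcp [-1.16552703e-01  9.54287516e-05  5.26371349e-02] [-0.9 -0.5 -0.5]
-0.1 0.0557; -0.08 0.0558; -0.06 0.0557; -0.04 0.0558; -0.02 0.0557; 0.0 0.0557; 0.02 0.0557; 0.04 0.0556; 0.06 0.0319; 0.08 0.0303; 
knob [0.14746649 0.00097692 0.06836194]
```

Emit:
arm_command --targets '[[[-0.005, 0, 0, 0, 0, 0], [-0.015, 0, 0, 0, 0, 0], [0, 0, -0.03, 0, 0, 0], [0, 0, -0.04, 0, 0, 0], [0, 0, -0.04, 0, 0, 0], [0.05, 0, 0, 0, 0, 0], [0.055, 0, 0, 0, 0, 0], [0.055, 0, 0, 0, 0, 0], [0.055, 0, 0, 0, 0, 0], [0.055, 0, 0, 0, 0, 0]]]'

```text
clock: 6.32
position: [0.4779, 0.1809, 0.1628]
ee_rot: [2.318, 2.119, 0.0]
force: [0.5, 0.2, -0.1]
width: 0.007
gripper_force: 0.0
```

Emit:
arm_command --targets '[[[0.05, -0.001, 0, 0, 0, 0], [0, 0, 0, 0, 0, 0]]]'

```text
clock: 6.58
position: [0.4806, 0.2342, 0.1629]
ee_rot: [-2.31, -2.126, -0.003]
force: [-0.6, -0.6, -0.9]
width: 0.005
gripper_force: 0.0
```

```bash
python3 look.py s4; python3 -c "
from h import *
print(rows(unbed(.185,.001,.070),3))"
```

```text
tcp [0.18395722 0.00080248 0.16254604] [-1.1 -0.9 -0.5]
-0.12 0.0186; -0.1 0.0537; -0.08 0.0554; -0.06 0.0559; -0.04 0.0556; -0.02 0.0549; 
knob [nan nan nan]
[[0.0003, -0.0001, 0.0308, -0.0001, -0.0002, 0.0006], [0.0003, -0.0001, 0.0308, -0.0001, -0.0002, 0.0006], [0.0003, -0.0001, 0.0308, -0.0001, -0.0002, 0.0006]]look.py:11: RuntimeWarning: Mean of empty slice.
  q=m&(W[...,2]>.055)&(b[...,0]>.115); print('\nknob',b[q].mean(0))
  ret = um.true_divide(
```

View pics/s4.png

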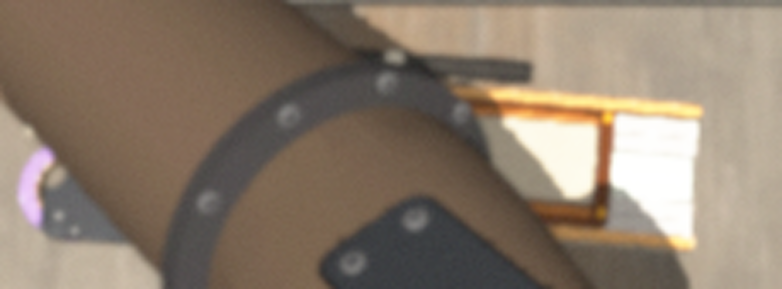

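The arm covers the bolt. The board's rear end, at about (605,165), has moved in with the stone still in place, and the depth readings give the board as down. Next I'll descend behind the knob.

Emit:
arm_command --targets '[[[0, 0, 0.031, 0, 0, 0], [0, 0, 0.031, 0, 0, 0], [0, 0, 0.031, 0, 0, 0], [0, 0, 0, 0, 0, 0], [-0.006, 0, 0, 0, 0, 0], [-0.006, 0, 0, 0, 0, 0], [-0.005, 0, 0, 0, 0, 0], [-0.004, 0, 0, 0, 0, 0], [-0.004, 0, 0, 0, 0, 0], [-0.004, 0, 0, 0, 0, 0]]]'

```text
clock: 7.88
position: [0.4785, 0.2016, 0.07]
ee_rot: [2.317, 2.122, 0.002]
force: [1.8, 2.0, 1.6]
width: 0.003
gripper_force: 1.1
```

Emit:
arm_command --targets '[[[-0.003, 0, 0, 0, 0, 0], [-0.003, 0, 0, 0, 0, 0], [-0.002, 0, 0, 0, 0, 0], [0, 0, 0, 0, 0, 0]]]'

```text
clock: 8.38
position: [0.4777, 0.1944, 0.0699]
ee_rot: [-2.316, -2.122, -0.002]
force: [2.3, 4.6, 0.3]
width: 0.004
gripper_force: 2.4
```

```bash
python3 -c "
from h import *
o,r=state();print(bed(o['position']),o['force'])
im=arm.get_image('side'); cv2.imwrite('pics/sd5.png',cv2.resize(im['pixels'][150:310,200:360,::-1],None,fx=3.5,fy=3.5,interpolation=cv2.INTER_CUBIC))"
```

```text
[0.14686659 0.00060235 0.06985148] [2.34824495 4.5949507  0.33385625]
```

View pics/sd5.png

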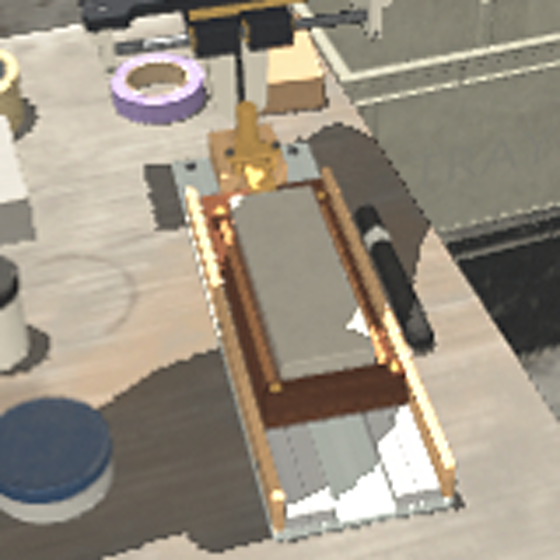

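The fingers are behind the knob at (245,110). The bolt nose, at (258,180), is moving over the lip. The board and stone are in place. I'll push on until it stops hard.

Emit:
arm_command --targets '[[[-0.0015, 0, 0, 0, 0, 0], [-0.001, 0, 0, 0, 0, 0], [0, 0, 0, 0, 0, 0]]]'

```text
clock: 8.8
position: [0.4777, 0.194, 0.0701]
ee_rot: [-2.314, -2.122, -0.007]
force: [1.8, 11.0, -2.0]
width: 0.003
gripper_force: 5.5
```

Emit:
arm_command --targets '[[[-0.001, 0, 0, 0, 0, 0], [0, 0, 0, 0, 0, 0]]]'

```text
clock: 9.05
position: [0.4777, 0.1939, 0.0702]
ee_rot: [-2.312, -2.123, -0.008]
force: [2.4, 13.5, -4.8]
width: 0.01
gripper_force: 6.7
```

```bash
python3 -c "
from h import *
o,r=state();print(bed(o['position']),o['force'])"
```

```text
[0.14640205 0.00054865 0.07016024] [ 2.35217369 13.47972754 -4.78339008]
```

Emit:
arm_command --targets '[[[-0.002, 0, 0, 0, 0, 0], [-0.002, 0, 0, 0, 0, 0], [0, 0, 0, 0, 0, 0]]]'

```text
clock: 9.43
position: [0.4777, 0.1933, 0.0705]
ee_rot: [-2.308, -2.124, -0.015]
force: [2.4, 22.9, -8.1]
width: 0.002
gripper_force: 11.5
```

```bash
python3 -c "
from h import *
o,r=state();print(bed(o['position']),o['force'])"
```

```text
[0.14583807 0.00054013 0.07049988] [ 2.35072365 22.90254245 -8.10860793]
```

Hard stop. I'll back off in +x (about 6 mm of the commanded path is wound up), lift, and retreat so the top camera can see.

Emit:
arm_command --targets '[[[0.01, 0, 0, 0, 0, 0], [0.02, 0, 0, 0, 0, 0], [0, 0, -0.04, 0, 0, 0], [0, 0, -0.055, 0, 0, 0], [0, 0, -0.055, 0, 0, 0], [-0.06, 0, 0, 0, 0, 0], [-0.06, 0, 0, 0, 0, 0], [-0.06, 0, 0, 0, 0, 0], [-0.06, 0, 0, 0, 0, 0], [-0.06, 0, 0, 0, 0, 0]]]'

```text
clock: 10.68
position: [0.4524, -0.0845, 0.2198]
ee_rot: [-2.317, -2.121, 0.001]
force: [0.7, -0.7, -0.6]
width: 0.006
gripper_force: 0.0
```

Emit:
arm_command --targets '[[[-0.06, 0, 0, 0, 0, 0], [-0.06, 0, 0, 0, 0, 0], [-0.05, 0, 0, 0, 0, 0], [0, 0, 0, 0, 0, 0]]]'

```text
clock: 11.18
position: [0.4367, -0.2562, 0.2192]
ee_rot: [-2.324, -2.113, 0.003]
force: [0.6, 0.0, 0.3]
width: 0.004
gripper_force: 0.0
```

```bash
python3 look.py s6
```

```text
tcp [-0.30271592  0.00171396  0.21925189] [0.7 1.1 0.4]
-0.12 0.017; -0.1 0.054; -0.08 0.0556; -0.06 0.0559; -0.04 0.0557; -0.02 0.0558; 0.0 0.0553; 0.02 0.0558; 0.04 0.055; 0.06 0.0326; 0.08 0.0332; 
knob [0.12871304 0.00138612 0.06873499]
```

View pics/s6.png

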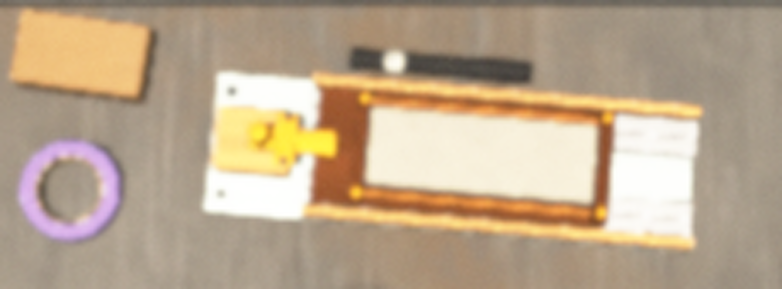

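The knob is at bed x = 129 mm. The bolt nose covers the lip from about (312,142) to (337,142), which is roughly 15 mm. The board is down, the stone is in place, and the marker, tape and cork are undisturbed.

```bash
python3 -c "
from cell import arm
print(arm.sign_off())"
```

```text
the job is handed in; nothing more can be done
None
```

The board is down in its notches with the whetstone in place, the bolt is fully home over the front lip, and the arm is clear; the job was handed in at about 11 s on the robot's clock.

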